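# Turn the cupping carousel to bring the yellow-lidded cup to the pointer

### The job

Four lidded tasting cups stand on a wooden turntable. Gently push the turntable round by its rim, or by the steel pegs standing on its rim, until the cup with the yellow lid stands squarely in front of the red pointer, and leave it there. Do not touch, lift or shift any of the cups themselves, do not pinch the pegs, and leave the water glass alone.

Things in the scene. Friction and masses are not known exactly. Their poses are not given: they have to be found in the camera images.
- stand: Fixed stand with a flat red pointer on the table, a bar 8 mm thick and 36 mm wide with a white centre line, seen 160 to 240 mm from the axis. Origin: on the platter's vertical axis, at table height. The pointer lies along the stand's own -x axis: in front of it means on the ray from the axis along the stand's -x.
- platter (a joint): Angle (rad) of the round wooden platter about the stand's vertical axis, growing counter-clockwise from above. 320 mm across, top 32 mm and underside 17 mm above the table. It turns both ways with no stop within a whole turn of the start, needs about 2 N at a peg, and stays where it is left (coasts a few degrees at most).
- peg0 (a point): Middle of one of six like upright steel pegs on the platter's rim, 60 degrees apart, 16 mm in diameter, centres 150 mm from the axis, from 32 to 62 mm above the table (this point at 47 mm). This one lies at angle q from the stand's own +x axis when joint platter reads q; the others at q + k*60 degrees.
- yellow_cup: The marked cup, with a yellow lid, one of four that stand some 72 mm from the platter's axis in an order that changes. White ceramic, 73 mm across at the lid, 50 mm at the foot, 57 mm high with its flat lid, 0.14 to 0.28 kg. Origin: centre of its underside, on the platter; its yaw means nothing. Loose, it rides along by friction.
- white_cup: Cup with a white lid, to be left in its place on the platter. White ceramic, 73 mm across at the lid, 50 mm at the foot, 57 mm high with its flat lid, 0.14 to 0.28 kg. Origin: centre of its underside, on the platter; its yaw means nothing. Loose, it rides along by friction.
- grey_cup: Cup with a grey lid, to be left in its place on the platter. White ceramic, 73 mm across at the lid, 50 mm at the foot, 57 mm high with its flat lid, 0.14 to 0.28 kg. Origin: centre of its underside, on the platter; its yaw means nothing. Loose, it rides along by friction.
- blue_cup: Cup with a blue lid, to be left in its place on the platter. White ceramic, 73 mm across at the lid, 50 mm at the foot, 57 mm high with its flat lid, 0.14 to 0.28 kg. Origin: centre of its underside, on the platter; its yaw means nothing. Loose, it rides along by friction.
- glass: Loose green-tinted water glass, empty, 72 mm across, 85 mm high, standing on the table to the robot's right of the turntable. Origin: centre of its underside. Leave it alone.
There are look-alikes about, which are no part of the job. What is shaped like the white_cup but purple or turquoise is not meant.

How it is judged:
On the way:
1. the fingers push the turntable (contact force between the fingers and stand above 0.3 N), for 0.1 s.
At the end, for the whole second after the job is handed in: The yellow-lidded cup's centre is within 12 mm to either side of the pointer's line, on the pointer's side of the axis; the platter is still; all four cups stand upright on it, 50 to 92 mm from its axis (x of yellow_cup in the frame of stand below -0.05 m and y of yellow_cup in the frame of stand between -0.012 and 0.012 m and velocity of joint platter between -0.05 and 0.05 rad/s and angle between each of yellow_cup, white_cup, grey_cup, blue_cup's own z axis and vertical below 0.15 rad and horizontal distance between yellow_cup and stand between 0.05 and 0.092 m and height (world z) of each of yellow_cup, white_cup, grey_cup, blue_cup below 0.042 m and horizontal distance between white_cup and stand between 0.05 and 0.092 m and horizontal distance between grey_cup and stand between 0.05 and 0.092 m and horizontal distance between blue_cup and stand between 0.05 and 0.092 m); the robot touches nothing.
It fails at once if the robot touches a cup (over 0.5 N) (contact force between any of the arm, the fingers and yellow_cup above 0.5 N or contact force between any of the arm, the fingers and white_cup above 0.5 N or contact force between any of the arm, the fingers and grey_cup above 0.5 N or contact force between any of the arm, the fingers and blue_cup above 0.5 N).
It fails at once if a cup is lifted (over 10 mm) or tipped (over 0.3 rad), or slides out of its place on the platter (nearer than 50 mm to its axis or farther than 92 mm) (not (horizontal distance between yellow_cup and stand below 0.092 m) or not (horizontal distance between yellow_cup and stand above 0.05 m) or not (height (world z) of yellow_cup below 0.042 m) or not (horizontal distance between white_cup and stand below 0.092 m) or not (horizontal distance between white_cup and stand above 0.05 m) or not (height (world z) of white_cup below 0.042 m) or not (horizontal distance between grey_cup and stand below 0.092 m) or not (horizontal distance between grey_cup and stand above 0.05 m) or not (height (world z) of grey_cup below 0.042 m) or not (horizontal distance between blue_cup and stand below 0.092 m) or not (horizontal distance between blue_cup and stand above 0.05 m) or not (height (world z) of blue_cup below 0.042 m) or angle between any of yellow_cup, white_cup, grey_cup, blue_cup's own z axis and vertical above 0.3 rad).
It fails at once if the turntable is gripped or pressed hard (over 30 N) (contact force between the fingers and stand above 30 N).
It fails at once if the water glass is moved more than 15 mm (distance of glass from where it was at the start of the episode above 0.015 m).
It also fails if it takes over 51 s, if anything falls off the work surface, if the arm or the gripper's body presses on something with over 40 N, if the wrist force passes 120 N, or if a joint passes its speed limit or range.

### The arm

A 6-joint arm with a two-finger parallel gripper is mounted at the origin on the work surface. World frame = base frame: x ahead of the robot, y to its left, z up, the work surface at z = 0. Lengths are in m, angles in rad, forces in N, time in s.
With the tool pointing down it reaches from about 0.425 to 0.95 m from the base axis. Payload 14.7 kg.
Tool frame: the origin (TCP) lies between the finger pads; the fingertips stand 17 mm ahead of it and the grasp point (between the pads) lies 2 mm behind it; z points along the fingers, y is the line along which they close (so a half turn about z gives the same grasp; the last joint's range is limited). The gripper opens to 85 mm and grips with 20 to 120 N. Pads are 22 mm wide; open, the fingers measure 114 mm over their backs; the gripper's body (76 mm by 85 mm) begins 54 mm behind the grasp point. The pads swing forward as they close: fully open they stand 13 mm farther back than shut.
Start: joints at [-1.24, 0.48, 1.596, -0, 1.065, -0.047], TCP at [0.24, -0.604, 0.248] pointing down, gripper open.
Joint ranges: [-2.75, 2.75], [-0.82, 2.05], [0.23, 2.67], [-1.56, 4.7], [0.09, 2.69], [-2.92, 2.92]. Speed limits (rad/s): [1.89, 1.89, 2.39, 3.01, 3.01, 3.01].

### API

Orientations are given as a unit quaternion [w, x, y, z].
In Python, from plant import robot, cams, ticket gives the robot as it stands.
- The arm moves only by the tool drive_tool, never from a script. Its argument "deltas" is a list of rows, each a list of 7 numbers: the shift along the tool's x, y, z in cm, then the turn, a rotation vector about the tool's x, y, z in degrees, then the opening in per cent of the stroke, from 0 (shut) to 100 (fully open). A call has 1 to 12 rows; each row is the pose to reach, as a shift and turn from the pose commanded when the call began, along the tool's axes at that moment; what a row does not reach only later rows make up. A row lasts 1/10 s, in which the tool goes at most 50 mm and 8.59 degrees, less where a joint would pass 70% of its speed; a pose out of reach is approached as far as the arm can. A call with a gripper value outside its range is refused whole. The fingers move at their own pace and stop on an object; the grip force is fixed at half the most. Time passes only in rows, so rows that repeat a pose let the fingers close. It gives the time, the measured TCP pose, the force, the opening and the grip force at its end, in the units of the state.
- robot.sense(): the state, without advancing time (a new reading comes with each control period).
- cams.grab_frame(name): name is "scene" or "top" or "wrist"; returns a dict with "color" (480x640x3 uint8, blue, green, red), "camera_matrix" (3x3 intrinsics, pixels), "rvec" (rotation vector, rad) and "tvec" (3), from world to camera coordinates, as OpenCV has them; the wrist camera has in their place "hand_eye" (4x4, takes a point from camera to tool coordinates, whose origin is the TCP and whose axes are the flange's). Camera axes: x right, y down, z forward; pixel columns grow to the right and rows downward; lengths in m; the calibration is good to about 2 mm. A picture is of the moment at which its call begins: read the wrist's pose just before it. There is no depth.
- ticket.sign_off(): hands the job in; it is judged then, once.
The state is a dict: "time": time; "q": joint angles; "joint_velocities": joint speeds; "joint_efforts": joint torques, N m; "tcp_pos": TCP position; "orientation": TCP orientation; "force": force on the tool from outside, world axes, zero at the start; "wrist_torque": the same for the moment, N m; "finger_gap": finger opening in m; "finger_force": force on a finger pad.
Only numpy, scipy, OpenCV 4.12 (cv2) and the standard library are available. Lean on these libraries where they do the work, as an engineer would, in place of code of your own. Each camera call takes 0.05 s, during which the arm holds its last target. There are 200 camera calls.

## Working session

There is one attempt and no reset: what is moved stays moved. The work goes in short steps, Python scripts to look and compute and a tool call to move; the robot and the scene stay as the last step left them, time stands still between calls to the robot, and variables do not carry over. Pictures are saved under pics/ and viewed, at most 10 in all, crops included, and the job is handed in when it is done.

Besides the shell and the picture viewer there is one more tool, called after "Emit:" in YAML: its name, and indented under it one key for each argument. drive_tool: Moves the arm, as the interface text tells. Its arguments: {"type":"object","properties":{"deltas":{"type":"array","items":{"type":"array","items":{"type":"number"}}}},"required":["deltas"]}

```bash
mkdir -p pics; python3 - <<'E'
from plant import robot,cams
import cv2
s=robot.sense();print(s)
for n in("top","scene"):
    f=cams.grab_frame(n);cv2.imwrite(f"pics/{n}0.png",f["color"]);print(n,f["camera_matrix"],f["rvec"],f["tvec"])
E
```

```text
{'time': 0.0, 'q': array([-1.23957931e+00,  4.80855382e-01,  1.59684411e+00, -2.19141495e-05,
        1.06511385e+00, -4.65971681e-02]), 'joint_velocities': array([-0.00032778, -0.00094009,  0.00130153, -0.00020444,  0.00083815,
        0.00080936]), 'joint_efforts': array([ 4.31126071e-03, -9.50648332e+01, -4.30186558e+01,  3.12336806e-04,
        1.18647053e-02, -4.25124972e-05]), 'tcp_pos': array([ 0.23966872, -0.60378972,  0.2476682 ]), 'orientation': array([-6.02814318e-04,  9.82208873e-01,  1.87790725e-01, -9.60506574e-05]), 'force': array([-0.28675293, -0.07357039, -0.0203841 ]), 'wrist_torque': array([ 0.05517139, -0.01349815, -0.01995964]), 'finger_force': 0.0, 'finger_gap': 0.0849031797464668}
top [[584.88384116   0.         320.36947467]
 [  0.         584.88384116 241.52296627]
 [  0.           0.           1.        ]] [ 2.19155558 -2.1458855   0.10138944] [-0.15733237  0.57729441  1.13945786]
scene [[469.71060287   0.         321.24732074]
 [  0.         469.71060287 246.78979167]
 [  0.           0.           1.        ]] [ 2.4205585   0.73794295 -0.23321987] [-0.41889534 -0.31147201  1.22073826]
```

View pics/top0.png

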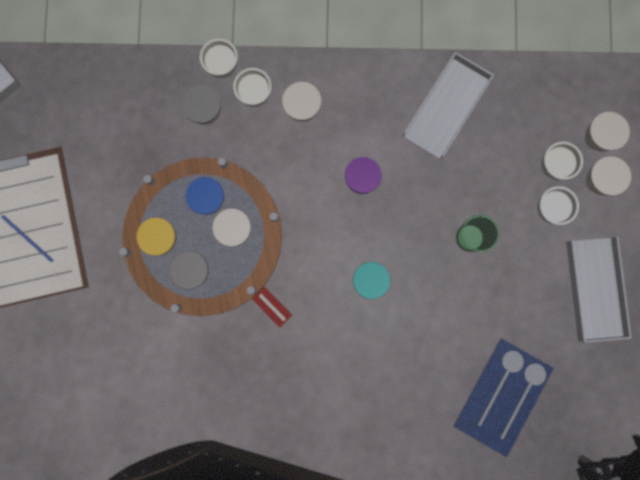

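View pics/scene0.png

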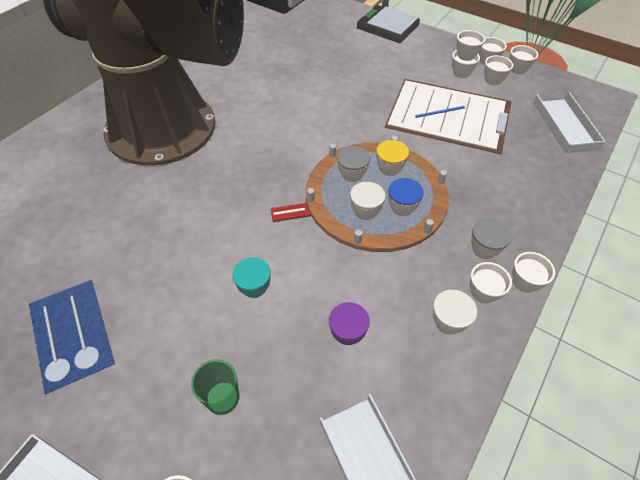

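The top view shows the platter centred near (202,237), with the pointer at (270,305) towards the lower right. On the platter are yellow (156,237), blue (205,196), white (231,228) and grey (188,270).

These could be mistaken for the target or its neighbours:
- purple cup (363,175)
- turquoise cup (372,281)
- spare grey lid (202,104)
- white cups at (302,101) and (610,131)
- clipboard paper (30,230)

Only (156,237) is a yellow lid on the platter, so that is my choice. I'll measure now and check it in a close crop.

```bash
cat > h.py <<'E'
import cv2,numpy as np
from plant import robot,cams
def ray(f,uv,z):
    R=cv2.Rodrigues(np.array(f["rvec"]))[0];t=np.array(f["tvec"]).ravel()
    c=-R.T@t;d=R.T@np.linalg.inv(f["camera_matrix"])@np.array([uv[0],uv[1],1.])
    return (c+d*(z-c[2])/d[2])[:2]
def blobs(f,lo,hi,amin,box=None):
    m=cv2.inRange(cv2.cvtColor(f["color"],cv2.COLOR_BGR2HSV),lo,hi)
    if box: k=np.zeros_like(m);k[box[1]:box[3],box[0]:box[2]]=1;m=m*k
    m=cv2.morphologyEx(m,cv2.MORPH_OPEN,np.ones((3,3)))
    return [c for c in sorted(cv2.findContours(m,0,2)[0],key=cv2.contourArea,reverse=True) if cv2.contourArea(c)>amin]
def cen(c): M=cv2.moments(c);return M["m10"]/M["m00"],M["m01"]/M["m00"]
E
python3 - <<'E'
from h import *
f=cams.grab_frame("top");I=f["color"]
cv2.imwrite("pics/crop.png",cv2.resize(I[140:340,100:310],None,fx=2.8,fy=2.8,interpolation=2))
w=blobs(f,(5,90,60),(18,255,255),300,(100,140,310,340))
e=cv2.fitEllipse(cv2.convexHull(np.vstack(w)));print("wood",e,ray(f,e[0],.032))
y=blobs(f,(19,100,80),(32,255,255),200,(100,140,310,340));print("yel",cen(y[0]),ray(f,cen(y[0]),.089))
r=blobs(f,(0,120,60),(4,255,255),30,(240,270,310,340))+blobs(f,(172,120,60),(180,255,255),30,(240,270,310,340))
p=np.vstack(r);b=cv2.minAreaRect(p);print("ptr",b,[ray(f,q,.008) for q in cv2.boxPoints(b)])
for q in[(147,179),(222,162),(273,216),(250,291),(174,308),(124,252)]:print("peg",ray(f,q,.062))
E
```

```text
wood ((201.6089324951172, 236.53994750976562), (156.34848022460938, 158.49566650390625), 59.58412170410156) [0.58512784 0.0916389 ]
yel (155.1924193794895, 236.1401497783891) [0.5781979  0.16770102]
ptr ((270.9499816894531, 307.1500244140625), (39.212242126464844, 14.230249404907227), 18.434947967529297) [array([ 0.44593359, -0.00671056]), array([ 0.47312825, -0.01488197]), array([ 0.449913  , -0.09043192]), array([ 0.42283215, -0.08211181])]
peg [0.69319779 0.19712824]
peg [0.73012253 0.05129513]
peg [ 0.62513398 -0.05207601]
peg [ 0.47874717 -0.01209529]
peg [0.44317651 0.13264584]
peg [0.54881497 0.23449143]
```

View pics/crop.png

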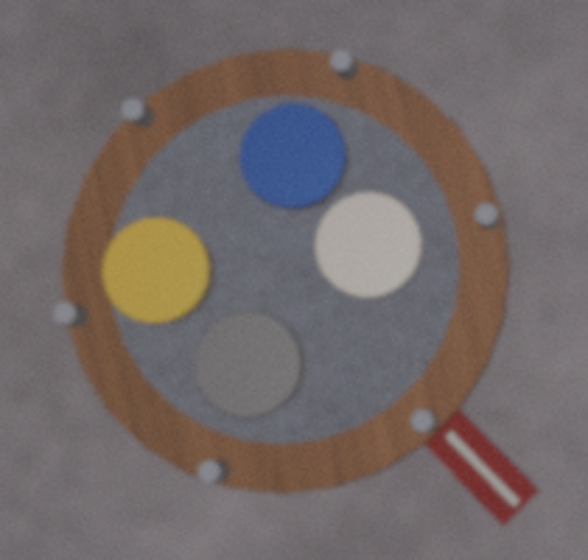

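The crop confirms the yellow lid, centred at (156,270) in the crop, i.e. pixel (156,236). The axis is near (0.586, 0.092), yellow sits at about 96° and the pointer at about 225.5°, so the platter must turn about +129° (CCW). I'll push the peg at 285° from its clockwise side with the gripper shut.

Emit:
drive_tool:
  deltas:
    - [4,-3,0,0,0,2,0]
    - [8,-6,0,0,0,5,0]
    - [12,-9,0,0,0,8,0]
    - [16,-12,0,0,0,10,0]
    - [20,-15,0,0,0,12,0]
    - [24,-18,0,0,0,14,0]
    - [28,-21,0,0,0,16,0]
    - [32,-24,0,0,0,18,0]
    - [36,-27,0,0,0,20,0]
    - [40,-30,0,0,0,21.6,0]
    - [44,-33,0,0,0,21.6,0]
    - [48,-36,0,0,0,21.6,0]

```text
time: 1.35
tcp_pos: [0.5538, -0.0904, 0.2483]
orientation: [0.0, 1.0, 0.0, 0.0]
force: [0.4, -0.7, -0.3]
finger_gap: -0.0001
finger_force: 0.0
```

```bash
python3 - <<'E'
from h import *
f=cams.grab_frame("top")
a,b=ray(f,(260,294.6),.008),ray(f,(284.3,319.3),.008);c=np.array([.586,.092])
print(a,b,[np.degrees(np.arctan2(*(p-c)[::-1]))%360 for p in(a,b)],np.degrees(np.arctan2(*(b-a)[::-1]))%360)
s=robot.sense();print(s["tcp_pos"],s["orientation"],s["finger_gap"])
E
```

```text
[ 0.47255715 -0.02578253] [ 0.42429374 -0.07605476] [np.float64(226.0752122029926), np.float64(226.1029114057669)] 226.16790876506215
[ 0.55726421 -0.0849795   0.24840836] [-9.78047287e-04  9.99998024e-01  1.31207582e-03  1.12902584e-03] 1.3573242497154839e-05
```

Emit:
drive_tool:
  deltas:
    - [1.5,-1.5,3,0,0,0,0]
    - [2.4,-2.5,6,0,0,0,0]
    - [2.4,-2.5,9,0,0,0,0]
    - [2.4,-2.5,12,0,0,0,0]
    - [2.4,-2.5,15,0,0,0,0]
    - [2.4,-2.5,17,0,0,0,0]
    - [2.4,-2.5,18,0,0,0,0]
    - [2.4,-2.5,18.6,0,0,0,0]
    - [2.4,-2.5,18.9,0,0,0,0]
    - [2.4,-2.5,18.9,0,0,0,0]

```text
time: 2.4
tcp_pos: [0.5775, -0.0675, 0.0597]
orientation: [0.0, 1.0, 0.0, 0.0]
force: [-0.5, 0.1, 0.4]
finger_gap: -0.0001
finger_force: 0.0
```

```bash
python3 - <<'E'
from h import *
s=robot.sense();p=s["tcp_pos"];print(s["time"],p,s["orientation"],s["force"])
c=np.array([.586,.092])
for t in range(268,402,6):
    w=c+.152*np.array([np.cos(np.radians(t)),np.sin(np.radians(t))]);print(t,(w-p[:2])*[100,-100])
f=cams.grab_frame("top");cv2.imwrite("pics/t1.png",f["color"][120:360,80:400])
E
```

```text
2.4 [ 0.57745049 -0.06754549  0.05973457] [5.83541907e-05 9.99999870e-01 3.76451725e-04 3.38130303e-04] [-0.52810482  0.11727449  0.37258087]
268 [ 0.32447828 -0.76380826]
274 [ 1.91524903 -0.79157527]
280 [ 3.49440293 -0.98547098]
286 [ 5.04463844 -1.34337105]
292 [ 6.54897085 -1.86135424]
298 [ 7.99091838 -2.53374542]
304 [ 9.35468276 -3.35317773]
310 [10.6253223  -4.31067329]
316 [11.7889156 -5.3957416]
322 [12.83271408 -6.5964944 ]
328 [13.74528169 -7.89977601]
334 [14.51662013 -9.2913074 ]
340 [ 15.13827847 -10.75584265]
346 [ 15.60344567 -12.27733602]
352 [ 15.90702527 -13.83911769]
358 [ 16.0456912  -15.42407648]
364 [ 16.01792419 -17.01484723]
370 [ 15.82402848 -18.59400113]
376 [ 15.46612841 -20.14423664]
382 [ 14.94814522 -21.64856905]
388 [ 14.27575404 -23.09051658]
394 [ 13.45632173 -24.45428096]
400 [ 12.49882617 -25.7249205 ]
```

View pics/t1.png

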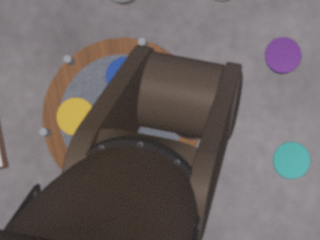

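The top view now shows the arm covering the right half of the platter, with the yellow lid still visible at crop (76,117). I'll start the push along the arc.

Emit:
drive_tool:
  deltas:
    - [0.9,-0.8,0,0,0,0,0]
    - [1.7,-0.8,0,0,0,0,0]
    - [2.3,-0.8,0,0,0,0,0]
    - [2.8,-0.9,0,0,0,0,0]
    - [3.3,-1.0,0,0,0,0,0]
    - [3.9,-1.1,0,0,0,0,0]
    - [4.5,-1.2,0,0,0,0,0]
    - [5.1,-1.35,0,0,0,0,0]
    - [5.8,-1.6,0,0,0,0,0]
    - [6.55,-1.85,0,0,0,0,0]
    - [7.3,-2.2,0,0,0,0,0]
    - [8.0,-2.55,0,0,0,0,0]

```text
time: 3.65
tcp_pos: [0.6579, -0.0416, 0.0593]
orientation: [0.0, 1.0, 0.0, 0.0]
force: [-1.9, 0.8, 0.4]
finger_gap: 0.0001
finger_force: 0.7
```

```bash
cat >> h.py <<'E'
def look(n=None):
    s=robot.sense();p=s["tcp_pos"];f=cams.grab_frame("top");c=np.array([.586,.092])
    print(s["time"],p,s["force"],"tool ang",np.degrees(np.arctan2(*(p[:2]-c)[::-1]))%360,"r",np.hypot(*(p[:2]-c)))
    y=blobs(f,(19,100,80),(32,255,255),30,(100,140,310,340))
    if y:
        (u,v),r=cv2.minEnclosingCircle(y[0]);w=ray(f,(u,v),.089)-c
        print("yel",u,v,r,"area",cv2.contourArea(y[0]),"ang",np.degrees(np.arctan2(w[1],w[0]))%360,"r",np.hypot(*w))
    if n: cv2.imwrite(n,f["color"][120:360,80:400])
E
python3 -c "
from h import *;look()"
```

```text
3.65 [ 0.65789843 -0.04160968  0.05933115] [-1.88987928  0.76167213  0.39533286] tool ang 298.2857137287142 r 0.15172650490538508
```

Emit:
drive_tool:
  deltas:
    - [0.7,-0.4,0,0,0,0,0]
    - [1.35,-0.8,0,0,0,0,0]
    - [2.0,-1.25,0,0,0,0,0]
    - [2.65,-1.75,0,0,0,0,0]
    - [3.2,-2.3,0,0,0,0,0]
    - [3.8,-2.85,0,0,0,0,0]
    - [4.3,-3.45,0,0,0,0,0]
    - [4.85,-4.05,0,0,0,0,0]
    - [5.3,-4.7,0,0,0,0,0]
    - [5.75,-5.35,0,0,0,0,0]
    - [6.15,-6.05,0,0,0,0,0]
    - [6.5,-6.75,0,0,0,0,0]

```text
time: 4.9
tcp_pos: [0.7226, 0.0262, 0.0594]
orientation: [0.0, 1.0, 0.0, 0.0]
force: [-2.1, -2.1, 0.9]
finger_gap: -0.0001
finger_force: 0.8
```

```bash
python3 -c "
from h import *;look('pics/t2.png')"
```

```text
4.9 [0.72255529 0.02619946 0.05936077] [-2.05684588 -2.06520813  0.91128511] tool ang 334.2724402873257 r 0.15158184980219908
```

View pics/t2.png

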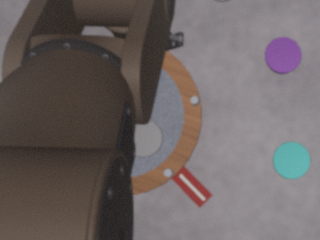

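The picture shows pegs at crop (194,100) and (168,173), so the platter has turned about 58° as planned. I'll continue the push.

Emit:
drive_tool:
  deltas:
    - [0.3,-0.75,0,0,0,0,0]
    - [0.6,-1.45,0,0,0,0,0]
    - [0.85,-2.2,0,0,0,0,0]
    - [1.1,-3.0,0,0,0,0,0]
    - [1.25,-3.75,0,0,0,0,0]
    - [1.4,-4.55,0,0,0,0,0]
    - [1.5,-5.35,0,0,0,0,0]
    - [1.55,-6.15,0,0,0,0,0]
    - [1.55,-6.95,0,0,0,0,0]
    - [1.5,-7.7,0,0,0,0,0]
    - [1.4,-8.5,0,0,0,0,0]
    - [1.3,-9.3,0,0,0,0,0]

```text
time: 6.15
tcp_pos: [0.7347, 0.1193, 0.0593]
orientation: [0.0, 1.0, 0.0, -0.0]
force: [-2.2, -1.9, 0.7]
finger_gap: -0.0002
finger_force: 1.2
```

```bash
python3 -c "
from h import *;look()"
```

```text
6.15 [0.73474202 0.11926125 0.05926294] [-2.21820707 -1.87524043  0.74166882] tool ang 10.385831299145227 r 0.15121959207359673
yel 200.6627960205078 271.6023254394531 19.17401695251465 area 1079.0 ang 190.3040908638276 r 0.07433329957039675
```

Emit:
drive_tool:
  deltas:
    - [-0.15,-0.8,0,0,0,0,0]
    - [-0.35,-1.55,0,0,0,0,0]
    - [-0.6,-2.3,0,0,0,0,0]
    - [-0.9,-3.05,0,0,0,0,0]
    - [-1.2,-3.8,0,0,0,0,0]
    - [-1.55,-4.5,0,0,0,0,0]
    - [-1.95,-5.2,0,0,0,0,0]
    - [-2.35,-5.85,0,0,0,0,0]
    - [-2.8,-6.45,0,0,0,0,0]
    - [-3.1,-6.8,0,0,0,0,0]
    - [-3.3,-7.1,0,0,0,0,0]
    - [-3.4,-7.2,0,0,0,0,0]

```text
time: 7.4
tcp_pos: [0.7009, 0.191, 0.0594]
orientation: [-0.0, 1.0, 0.0, 0.0]
force: [1.5, -2.5, -0.5]
finger_gap: -0.0002
finger_force: 0.7
```

```bash
python3 -c "
from h import *;look()"
```

```text
7.4 [0.70085306 0.19100431 0.05938889] [ 1.4523657  -2.49260881 -0.52939274] tool ang 40.7616163952831 r 0.15163469346226396
yel 220.5 262.5 19.039531707763672 area 1072.0 ang 222.1853618849146 r 0.07448760717208142
```

Emit:
drive_tool:
  deltas:
    - [-0.2,-0.2,0,0,0,0,0]
    - [-0.4,-0.4,0,0,0,0,0]
    - [-0.55,-0.6,0,0,0,0,0]
    - [-0.65,-0.7,0,0,0,0,0]
    - [-0.7,-0.75,0,0,0,0,0]
    - [-0.7,-0.75,0,0,0,0,0]

```text
time: 8.05
tcp_pos: [0.6938, 0.1983, 0.0593]
orientation: [-0.0, 1.0, 0.0, -0.0]
force: [-0.2, -1.0, -1.1]
finger_gap: 0.0
finger_force: 0.2
```

```bash
python3 -c "
from h import *;look()"
```

```text
8.05 [0.69383348 0.1982622  0.05928963] [-0.16660338 -1.01979259 -1.12253735] tool ang 44.579505333944034 r 0.1513925905149446
yel 222.72727966308594 260.9545593261719 19.076122283935547 area 1075.0 ang 226.03783760871647 r 0.07517850289467116
```

Yellow now reads 226.0° against the pointer's 226.1°. I'll back off from the peg along the arc, raise the arm and move it clear.

Emit:
drive_tool:
  deltas:
    - [0.4,0.4,0,0,0,0,0]
    - [0.9,0.9,0,0,0,0,0]
    - [1.0,1.0,-1,0,0,0,0]
    - [1.0,1.0,-3,0,0,0,0]
    - [1.0,1.0,-7,0,0,0,0]
    - [1.0,1.0,-11,0,0,0,0]
    - [1.0,1.0,-15,0,0,0,0]
    - [1.0,5,-18,0,0,0,0]
    - [0,10,-18,0,0,0,0]
    - [-1,15,-18,0,0,0,0]
    - [-2,20,-18,0,0,0,0]
    - [-3,25,-18,0,0,0,0]

```text
time: 9.3
tcp_pos: [0.6643, -0.05, 0.2403]
orientation: [0.0, 1.0, 0.0, 0.0]
force: [1.0, 0.6, 0.3]
finger_gap: -0.0
finger_force: 0.0
```

Emit:
drive_tool:
  deltas:
    - [-1,5,0,0,0,0,0]
    - [-2,10,0,0,0,0,0]
    - [-3,15,0,0,0,0,0]
    - [-4,20,0,0,0,0,0]
    - [-4,25,0,0,0,0,0]
    - [-4,30,0,0,0,0,0]
    - [-4,35,0,0,0,0,0]
    - [-4,35,0,0,0,0,0]
    - [-4,35,0,0,0,0,0]

```text
time: 10.2
tcp_pos: [0.6245, -0.3999, 0.2395]
orientation: [-0.0, 1.0, -0.001, 0.0]
force: [-0.3, 0.1, -1.5]
finger_gap: -0.0004
finger_force: 0.0
```

```bash
python3 -c "
from h import *;look('pics/t3.png')"
```

```text
10.2 [ 0.62451825 -0.3998544   0.23948808] [-0.31966753  0.05775596 -1.45645685] tool ang 274.4778252891563 r 0.4933603217662284
yel 222.6525421142578 260.8559265136719 18.80973243713379 area 1050.5 ang 226.06012700605356 r 0.07494469546438834
```

View pics/t3.png

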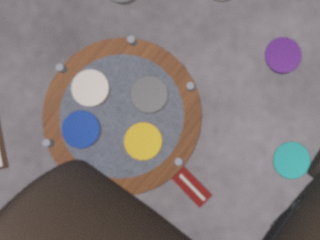

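The yellow lid at crop (143,141) lines up with the pointer at (193,187). All four cups are in place, and the robot is clear.

```bash
python3 -c "
from plant import ticket;print(ticket.sign_off())"
```

```text
the job is handed in; nothing more can be done
None
```

I turned the platter about 130° counter-clockwise by one peg. In the last picture the yellow-lidded cup reads 226.06° against the pointer's 226.1°, all four cups are in place and the arm is clear; I handed the job in, but no verdict came back.

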